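Exchange the vessels on four bench instruments

TASK

Every vessel stands on the wrong instrument: put the beaker on the stirrer, the small vial on the balance, the clear glass bottle on the shaker and the white plastic bottle on the lab jack, each upright in the middle of its platform with the vessel released and standing still. A platform holds only one vessel at a time, so use the empty cork mat to set one aside on the way. Do not tip anything over, and leave the conical flask standing where it is.

Things in the scene. Friction and masses are not known exactly. Their poses are not given: they have to be found in the camera images.
- stirrer: Magnetic stirrer: grey housing 115 x 110 mm (x, y) with a flat, square-edged white ceramic plate 90 x 98 mm on top; a narrow front deck and two black knobs face the robot (-x), reaching 80 mm in front of the origin. Fixed to the counter. Origin: at counter level (z=0), straight below the middle of the platform. The platform's top is 45 mm above the origin. Home of the beaker.
- balance: Balance: white housing 117 x 112 mm with a round flat steel pan of 92 mm diameter; a front deck with a dark display strip and two grey keys lies towards the robot (-x), reaching 72 mm in front of the origin. Fixed to the counter. Origin: at counter level (z=0), straight below the middle of the platform. The platform's top is 45 mm above the origin. Home of the vial.
- lab_jack: Laboratory jack, screwed down low: a plain flat bare-metal plate 95 x 100 mm on scissor links over a base plate; a screw with a black wing knob sticks out to the front (-x), 70 mm from the origin. Fixed to the counter. Origin: at counter level (z=0), straight below the middle of the platform. The platform's top is 45 mm above the origin. Home of the white bottle.
- shaker: Shaker: white housing 115 x 108 mm with a platform 92 x 100 mm covered by a flat black rubber mat with fine grey ribs; front deck with one small knob towards the robot (-x), reaching 77 mm in front of the origin. Fixed to the counter. Origin: at counter level (z=0), straight below the middle of the platform. The platform's top is 45 mm above the origin. Home of the clear bottle.
- cork_mat: Round cork mat, 110 mm diameter, 4 mm thick, lying on the counter (fixed), empty at the start: the free spot for setting a vessel aside. Origin: centre of its underside, z=0.
- beaker: Open glass beaker with a spout, about 60 mm (its x, along the spout) by 55 mm (its y), 70 mm tall. Origin: centre of its underside; z up along its axis. Grip across its y, from above, round the outside of the wall.
- vial: Small glass sample vial, the one that stands on an instrument, with brown contents and a white screw cap (fixed on), round, 27 mm diameter, 51 mm tall, by far the smallest vessel. Origin: centre of its underside; z up. Can be gripped in any direction.
- clear_bottle: Round clear glass bottle with a blue screw cap (fixed on): body 54 mm diameter, straight-sided from the foot to about 59 mm, then a shoulder; upright-walled cap 42 mm diameter from 90 to 116 mm height (its top): grip it by the cap, from above, in any direction. Origin: centre of its underside; z up.
- white_bottle: White plastic bottle of rounded-square section 62 x 62 mm (flats along its x and y) with a dark grey screw cap (fixed on; 52 mm diameter, from 96 to 117 mm height, the top); straight-sided from the foot to 79 mm. Origin: centre of its underside; z up. Grip the cap, or across a pair of flats at about 72 mm height.
- flask: Conical glass flask, loose, 72 mm diameter at the foot, 115 mm tall, standing on the counter among the instruments; a bystander, not to be moved. Origin: centre of its underside, z up.
Mind the look-alikes: they are no part of the job. What is shaped like the white_bottle but purple is not meant.

How it is judged:
By the outcome, as a careful person would: the job done as asked, in the order asked, and still so for the second after the job is handed in, with the robot touching nothing.
It also fails if it takes over 144 s, if anything falls off the work surface, if the arm or the gripper's body presses on something with over 40 N, if the wrist force passes 120 N, or if a joint passes its speed limit or range.

ROBOT

A 6-joint arm with a two-finger parallel gripper is mounted at the origin on a cart in front of the work surface, level with it; the furniture and walls round the work are solid. World frame = base frame: x ahead of the robot, y to its left, z up, the work surface at z = 0. Lengths are in m, angles in rad, forces in N, time in s.
With the tool pointing down it reaches from about 0.375 to 0.9 m from the base axis. Payload 3.1 kg.
Tool frame: the origin (TCP) lies midway between the tips of the shut fingers; the grasp point (between the pads) lies 19 mm behind it (manip.grip_depth is the distance from the TCP to the grasp point, in m); z points along the fingers, y is the line along which they close (so a half turn about z gives the same grasp; the last joint's range is limited). The gripper opens to 85 mm and grips with 20 to 120 N. Pads are 22 mm wide; open, the fingers measure 114 mm over their backs; the gripper's body (76 mm by 85 mm) begins 54 mm behind the grasp point. The pads swing forward as they close: fully open they stand 13 mm farther back than shut.
Start: joints at [0.989, 0.527, 1.433, -0, 1.181, -0.178], TCP at [0.246, 0.575, 0.231] pointing down, gripper open.
Joint ranges: [-3.08, 3.08], [-0.75, 2.2], [0.22, 2.44], [-1.43, 4.57], [0, 2.65], [-2.85, 2.85]. Speed limits (rad/s): [2.79, 2.79, 3.14, 3.14, 3.14, 3.14].

INTERFACE

Orientations are given as a unit quaternion [x, y, z, w].
In Python, from station import telemetry, snapshot, manip gives the robot as it stands. The module is installed in compiled form; this text tells all that it offers.
- The arm moves only by the shell command python3 -m crank 'ROWS' [OPENING] [FORCE]. ROWS is text: rows parted by semicolons, each of 6 numbers parted by spaces: the shift along the tool's x, y, z as a fraction of full scale, then the turn, a rotation vector about the tool's x, y, z as a fraction of full scale. A call has exactly 5 rows; each row shifts and turns the commanded pose from where the row before left it, along the tool's axes as they then stand; what a row does not reach is not made up. Full scale, the value 1, is 4 cm for a shift and 90 degrees for a turn. A row lasts 1/10 s, in which the tool goes at most 50 mm and 8.59 degrees, less where a joint would pass 70% of its speed; a pose out of reach is approached as far as the arm can. A call with a number of a shift or a turn outside -1 to 1 is refused whole. A call with a gripper value outside its range is refused whole. OPENING is the opening, from -1 (shut) to 1 (fully open), set as the call begins (- or left out, the last holds). The fingers move at their own pace and stop on an object; FORCE is the grip in N (left out, the last holds). Time passes only in rows, so rows that do not move let the fingers close, or fill a call up. It gives the time, the measured TCP pose, the force, the opening and the grip force at its end, in the units of the state.
- telemetry.sense(): the state, without advancing time (a new reading comes with each control period).
- snapshot(name): name is "side" or "top"; returns a dict with "image" (480x640x3 uint8, red, green, blue), "depth" (480x640 float32, m along the optical axis (not along the pixel's ray), 0 where there is no reading), "camera_matrix" (3x3 intrinsics, pixels), "k1" (the pictures are not rectified: a ray, as slopes to the right and down, at radius r is drawn at 1 + k1 r^2 times it, then the intrinsics apply), "rvec" (rotation vector, rad) and "tvec" (3), from world to camera coordinates, as OpenCV has them. Camera axes: x right, y down, z forward; pixel columns grow to the right and rows downward; lengths in m; the calibration is good to about 2 mm. A picture is of the moment at which its call begins.
- manip.sign_off(): hands the job in; it is judged then, once.
The state is a dict: "t": time; "q": joint angles; "qd": joint speeds; "tau": joint torques, N m; "tcp_pos": TCP position; "tool_rot": TCP orientation; "force": force on the tool from outside, world axes, zero at the start; "ft_torque": the same for the moment, N m; "finger_gap": opening from 0.0 (shut) to 1.0 (fully open); "gripper_force": force on a finger pad.
Only numpy, scipy, OpenCV 4.12 (cv2) and the standard library are available. Lean on these libraries where they do the work, as an engineer would, in place of code of your own. Each camera call takes 0.05 s, during which the arm holds its last target. There are 200 camera calls.

## Working session

There is one attempt and no reset: what is moved stays moved. The work goes in short steps, Python scripts to look and compute and a shell command to move; the robot and the scene stay as the last step left them, time stands still between calls to the robot, and variables do not carry over. Pictures are saved under pics/ and viewed, at most 14 in all, crops included, and the job is handed in when it is done.

```bash
mkdir -p pics
cat > h.py <<'E'
import numpy as np, cv2
from station import telemetry, snapshot, manip
def snap(n,f):
    s=snapshot(n); cv2.imwrite('pics/'+f+'.png',s['image'][:,:,::-1]); np.savez(f+'.npz',**s); return s
def load(f): return dict(np.load(f+'.npz'))
def ray(s,u,v):
    K=s['camera_matrix']; d=np.array([(u-K[0,2])/K[0,0],(v-K[1,2])/K[1,1]]); p=d.copy()
    for _ in range(20): p=d/(1+float(s['k1'])*(p@p))
    R=cv2.Rodrigues(s['rvec'])[0]; t=s['tvec'].ravel()
    return -R.T@t, R.T@np.array([p[0],p[1],1])
def atz(s,u,v,z):
    c,d=ray(s,u,v); return c+d*(z-c[2])/d[2]
def atd(s,u,v):
    c,d=ray(s,u,v); return c+d*s['depth'][int(v),int(u)]
E
python3 - <<'E'
from h import *
for n in('top','side'):
    s=snap(n,n); c,d=ray(s,320,240); print(n,c,d,s['camera_matrix'].ravel(),s['k1'])
print(telemetry.sense())
E
```

```text
top [-0.48197422  0.06481604  1.45300602] [ 0.56855187  0.02628742 -0.82240413] [586.24009954   0.         312.92717479   0.         586.24009954
 247.06506563   0.           0.           1.        ] -0.1056408620779976
side [0.26484723 1.30666725 0.58223647] [ 0.15093436 -0.90862408 -0.38973477] [512.36773454   0.         322.29325711   0.         512.36773454
 248.13466177   0.           0.           1.        ] 0.012952350377681502
{'t': 0.1, 'q': array([ 9.88506179e-01,  5.28388074e-01,  1.43378389e+00,  2.32761510e-05,
        1.18139047e+00, -1.78505578e-01]), 'qd': array([-0.00036714, -0.00086643, -0.00302499,  0.00014812, -0.00115428,
       -0.00042273]), 'tau': array([ 5.43980168e-04, -4.43300772e+01, -1.78585535e+01, -2.28783692e-04,
        3.88016153e-03,  1.37919361e-06]), 'tcp_pos': array([0.24517327, 0.57420357, 0.23041924]), 'tool_rot': array([ 2.00527781e-01,  9.79687521e-01, -9.10491484e-04, -3.75672980e-04]), 'force': array([-0.1634286 , -0.61800604, -0.11864073]), 'ft_torque': array([ 0.04817115, -0.02530641, -0.03158717]), 'gripper_force': 0.0, 'finger_gap': 0.9977140719320338}
```

View pics/top.png

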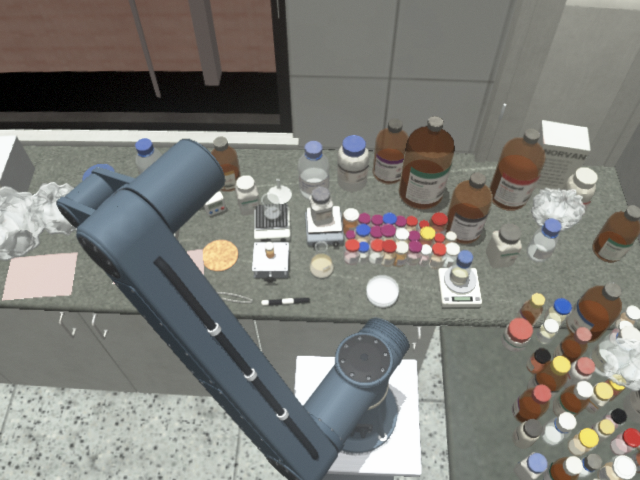

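View pics/side.png

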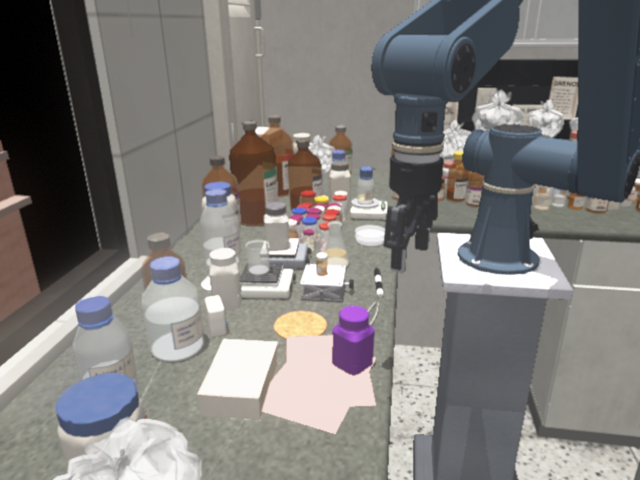

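The top picture shows candidates: beaker (272,210) on the shaker, vial (270,252) on a plate that looks like the lab jack, white bottle (321,205) on a blue-grey or white device, clear bottle with blue cap (463,265) on the balance. The flask is at (321,262) and the cork mat at (220,255). Look-alikes: white bottles at (247,190) and (508,240), a purple one beside the cork mat, and blue-capped bottles at (313,160), (353,150) and (547,235), all standing on the counter. I'm enlarging to confirm.

Run:
```python
from h import *
im=cv2.imread('pics/top.png')
cv2.imwrite('pics/c1.png',cv2.resize(im[170:290,190:350],None,fx=5,fy=5,interpolation=cv2.INTER_CUBIC))
cv2.imwrite('pics/c2.png',cv2.resize(im[210:330,400:560],None,fx=5,fy=5,interpolation=cv2.INTER_CUBIC))
```

```text
(no output)
```

View pics/c1.png

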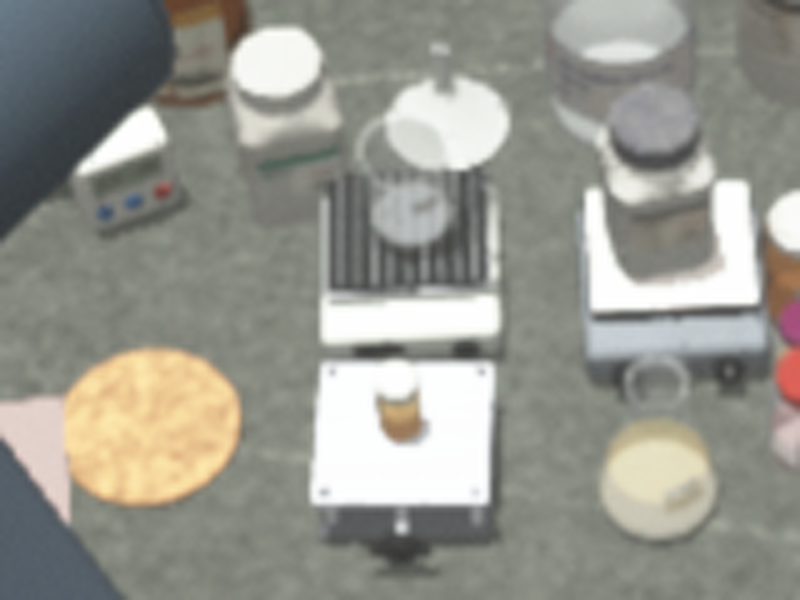

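View pics/c2.png

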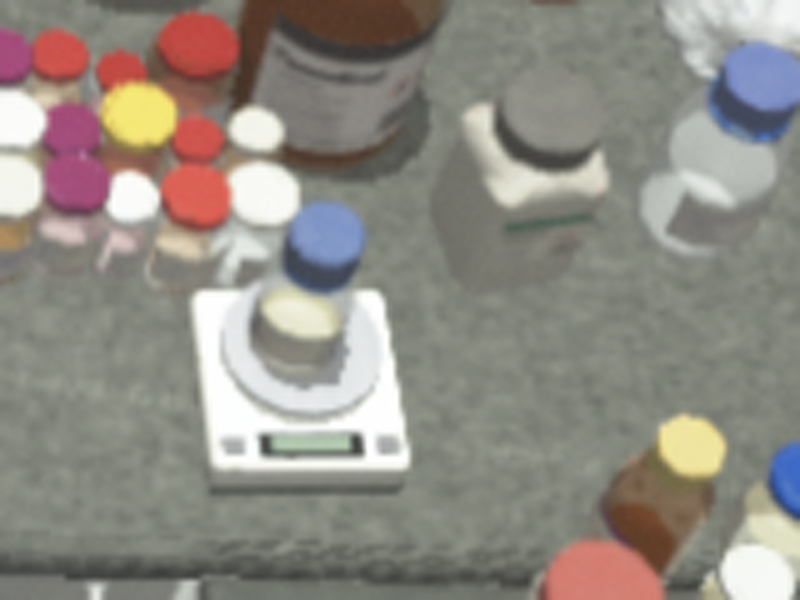

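Confirmed: the beaker stands on the ribbed black shaker (410,215 in c1), the vial on the bare-metal lab jack (400,400), and the white bottle with dark grey cap on the stirrer with the white plate and knobs (655,180). In c2 the clear bottle with blue cap is on the balance's round pan (327,232). The other bottles stand on the counter, so they aren't meant.

Run:
```python
from h import *
np.set_printoptions(precision=4,suppress=True)
s=load('top'); S=load('side')
def P(X,Y,z,o): 
    u,v=(X+.5)/5-.5+o[0],(Y+.5)/5-.5+o[1]; return atz(s,u,v,z), atd(s,round(u),round(v))
A=(190,170);B=(400,210)
for n,l,z,o in [('shaker mat',[(330,178),(487,172),(487,290),(330,290)],.045,A),
 ('jack',[(320,362),(497,362),(492,505),(312,500)],.045,A),
 ('stir',[(588,185),(750,182),(760,303),(590,308)],.045,A),
 ('balhouse',[(192,292),(383,290),(408,470),(212,470)],.035,B),
 ('pan l r b',[(222,340),(385,345),(303,415)],.045,B),
 ('cork lrtb c',[(62,427),(242,425),(152,347),(152,505),(152,427)],.004,A),
 ('vialcap',[(397,375)],.096,A),('vialbase',[(402,441)],.045,A),
 ('wcap l r t b c',[(608,115),(702,120),(655,82),(650,150),(655,118)],.162,A),
 ('ccap l r t c',[(288,232),(366,237),(328,202),(327,234)],.161,B),
 ('beakrim l r t',[(357,150),(455,155),(405,115)],.115,A),
 ('beakbase l r t b',[(370,212),(452,212),(410,178),(410,248)],.046,A),
 ('flask base l r b',[(600,480),(716,480),(658,540)],.0,A)]:
    print(n)
    for p in l: a,b=P(*p,z,o); print('  ',a[:2],b)
im=cv2.imread('pics/side.png')
cv2.imwrite('pics/s1.png',cv2.resize(im[190:310,200:360],None,fx=5,fy=5,interpolation=cv2.INTER_CUBIC))
```

```text
shaker mat
   [0.6129 0.3117] [0.6105 0.3098 0.0491]
   [0.621 0.216] [ 0.6576  0.221  -0.0017]
   [0.5323 0.2095] [0.5376 0.2104 0.0356]
   [0.5287 0.3029] [0.5281 0.3017 0.0439]
jack
   [0.4768 0.3034] [ 0.5106  0.3106 -0.0046]
   [0.4808 0.1999] [ 0.5125  0.2043 -0.0013]
   [0.3829 0.1957] [ 0.4126  0.2003 -0.0056]
   [0.3821 0.298 ] [ 0.4087  0.3054 -0.0007]
stir
   [0.6133 0.1538] [ 0.6481  0.1573 -0.0018]
   [0.6194 0.0555] [0.6545 0.0539 0.0002]
   [0.5291 0.0475] [0.5429 0.0461 0.0269]
   [0.5216 0.1477] [0.522  0.1465 0.0454]
balhouse
   [ 0.4146 -0.2304] [ 0.4312 -0.2359  0.0087]
   [ 0.4201 -0.3406] [ 0.4408 -0.3499  0.0001]
   [ 0.3032 -0.3424] [ 0.3098 -0.3458  0.0207]
   [ 0.2994 -0.2336] [ 0.3077 -0.2372  0.0177]
pan l r b
   [ 0.3771 -0.2431] [ 0.3789 -0.2441  0.0398]
   [ 0.3772 -0.3351] [ 0.3858 -0.3407  0.0288]
   [ 0.3302 -0.2846] [ 0.3378 -0.2877  0.0296]
cork lrtb c
   [0.4519 0.4595] [0.4528 0.4599 0.0027]
   [0.4577 0.352 ] [0.4551 0.3515 0.0058]
   [0.5117 0.4135] [0.5122 0.4137 0.0032]
   [0.3999 0.3981] [0.4001 0.3986 0.0014]
   [0.4541 0.4056] [0.4539 0.40
[... 310 characters left out ...]
.1111] [0.5744 0.11   0.1597]
ccap l r t c
   [ 0.3743 -0.2578] [ 0.3766 -0.2582  0.1574]
   [ 0.3727 -0.2991] [ 0.4772 -0.3441  0.0031]
   [ 0.3942 -0.2809] [ 0.5022 -0.3229  0.0018]
   [ 0.3738 -0.2784] [ 0.3784 -0.2799  0.156 ]
beakrim l r t
   [0.5797 0.2857] [ 0.6714  0.305  -0.0026]
   [0.5781 0.2281] [0.6617 0.2398 0.0075]
   [0.607 0.26 ] [0.6095 0.2594 0.1102]
beakbase l r t b
   [0.587  0.2845] [0.567  0.2792 0.0723]
   [0.5888 0.2348] [0.5935 0.2356 0.0399]
   [0.6139 0.2626] [0.6067 0.26   0.0562]
   [0.5608 0.2579] [0.5563 0.2557 0.0532]
flask base l r b
   [0.4303 0.1379] [0.4149 0.1356 0.0223]
   [0.433 0.07 ] [ 0.4322  0.0694 -0.001 ]
   [0.3907 0.1023] [0.3868 0.1027 0.0042]
```

View pics/s1.png

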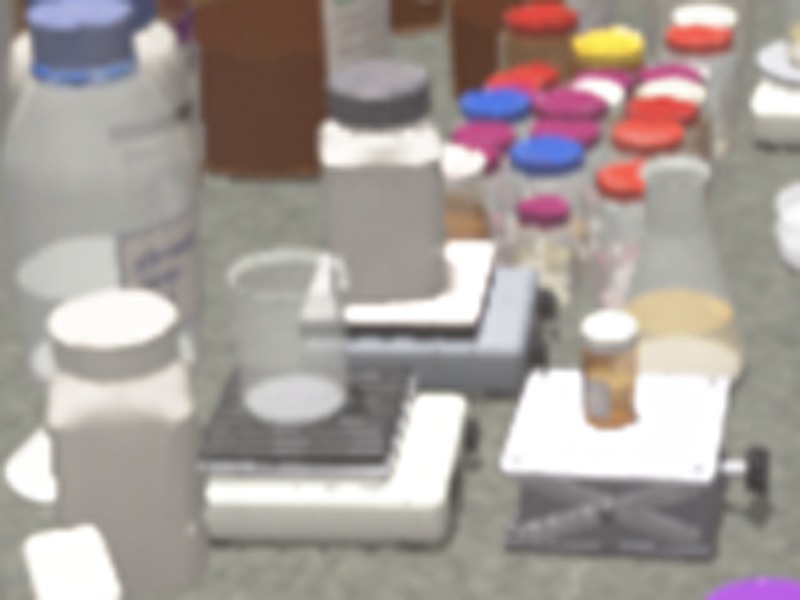

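Measured centres, with sizes matching the given ones to about 3 mm:

| Thing | x, y (m) |
|---|---|
| stirrer | .571, .101 |
| shaker | .574, .260 |
| lab jack | .431, .249 |
| balance | .3765, -.289 |
| cork mat | .4555, .4057 |
| vial | .436, .2505 |
| white bottle | .573, .1115 |
| clear bottle | .3735, -.2785 |
| beaker | .580, .2585 |

Plan: vial → cork mat, white bottle → lab jack, beaker → stirrer, clear bottle → shaker, vial → balance.

First I align the tool, then go above the vial.

```bash
cat > d.py <<'E'
# usage: d.py x y z [world yaw change deg] -> remaining shift in tool units
import sys; from h import *
from scipy.spatial.transform import Rotation as R
s=telemetry.sense(); r=R.from_quat(s['tool_rot']).as_matrix()
print('t',round(s['t'],2),'tcp',s['tcp_pos'].round(4),'y-axis deg',np.degrees(np.arctan2(r[1,1],r[0,1])).round(2),'tilt',r[:2,2].round(4),'gap',round(s['finger_gap'],3),'gf',round(s['gripper_force'],1),'F',s['force'].round(1))
if len(sys.argv)>3:
    print('need units',(r.T@(np.array(list(map(float,sys.argv[1:4])))-s['tcp_pos'])/.04).round(3))
E
python3 -m crank '0 0 0 0 0 -0.0856; 0 0 0 0 0 -0.0856; 0 0 0 0 0 -0.0856; 0 0 0 0 0 0; 0 0 0 0 0 0' 1 40
python3 -m crank '-0.48 -0.81 0.17 0 0 0; -0.48 -0.81 0.17 0 0 0; -0.48 -0.81 0.17 0 0 0; -0.48 -0.81 0.17 0 0 0; -0.48 -0.81 0.17 0 0 0'
python3 -m crank '-0.48 -0.81 0.17 0 0 0; -0.48 -0.81 0.17 0 0 0; -0.48 -0.81 0.17 0 0 0; -0.48 -0.81 0.17 0 0 0; -0.48 -0.81 0.17 0 0 0'
python3 -m crank '0 0 0 0 0 0;0 0 0 0 0 0;0 0 0 0 0 0;0 0 0 0 0 0;0 0 0 0 0 0'
python3 d.py .436 .2505 .053
```

```text
t: 0.6
tcp_pos: [0.2454, 0.5745, 0.2309]
tool_rot: [0.002, 1.0, -0.0, -0.0]
force: [-0.1, -1.2, 0.1]
finger_gap: 0.999
gripper_force: 0.0
t: 1.1
tcp_pos: [0.342, 0.4115, 0.1971]
tool_rot: [0.001, 1.0, 0.0, 0.0]
force: [0.5, -0.2, 0.0]
finger_gap: 1.001
gripper_force: 0.0
t: 1.6
tcp_pos: [0.4382, 0.2493, 0.1632]
tool_rot: [0.001, 1.0, 0.0, 0.0]
force: [0.3, 1.0, 0.7]
finger_gap: 0.999
gripper_force: 0.0
t: 2.1
tcp_pos: [0.4368, 0.2516, 0.1635]
tool_rot: [-0.001, 1.0, 0.0, 0.0]
force: [-0.8, -0.1, -0.1]
finger_gap: 1.001
gripper_force: 0.0
t 2.1 tcp [0.4368 0.2516 0.1635] y-axis deg 90.07 tilt [0.0003 0.0002] gap 1.001 gf 0.0 F [-0.8 -0.1 -0.1]
need units [ 0.022 -0.029  2.763]
```

```bash
python3 -m crank '0 0 0.55 0 0 0; 0 0 0.55 0 0 0; 0 0 0.55 0 0 0; 0 0 0.55 0 0 0; 0 0 0.55 0 0 0' -0.1 >/dev/null
python3 -m crank '0 0 0 0 0 0;0 0 0 0 0 0;0 0 0 0 0 0;0 0 0 0 0 0;0 0 0 0 0 0' >/dev/null
python3 d.py .436 .2505 .053
python3 -m crank '0 0 0 0 0 0;0 0 0 0 0 0;0 0 0 0 0 0;0 0 0 0 0 0;0 0 0 0 0 0' -1 30 >/dev/null
python3 -m crank '0 0 0 0 0 0;0 0 0 0 0 0;0 0 0 0 0 0;0 0 0 0 0 0;0 0 0 0 0 0' >/dev/null
python3 d.py
python3 -m crank '0 0 -0.5 0 0 0; 0 0 -0.5 0 0 0; 0 0 -0.5 0 0 0; 0 0 -0.5 0 0 0; 0 0 -0.5 0 0 0' >/dev/null
python3 d.py .4555 .4057 .150
```

```text
t 3.1 tcp [0.438  0.2509 0.0543] y-axis deg 89.98 tilt [0.0019 0.0006] gap 0.455 gf 0.0 F [0.  0.  0.1]
need units [ 0.049 -0.01   0.032]
t 4.1 tcp [0.4378 0.2508 0.054 ] y-axis deg 89.97 tilt [0.0011 0.0004] gap 0.301 gf 30.1 F [-0.6 -0.4  6.4]
t 4.6 tcp [0.4371 0.2505 0.154 ] y-axis deg 89.97 tilt [-0.0005 -0.0002] gap 0.303 gf 29.7 F [-0.3  1.2 -0.4]
need units [-0.459  3.881  0.098]
```

```bash
python3 -m crank '-0.09 0.776 0 0 0 0; -0.09 0.776 0 0 0 0; -0.09 0.776 0 0 0 0; -0.09 0.776 0 0 0 0; -0.09 0.776 0 0 0 0' >/dev/null
python3 -m crank '0 0 0 0 0 0;0 0 0.5 0 0 0;0 0 0.5 0 0 0;0 0 0.5 0 0 0;0 0 0.5 0 0 0' >/dev/null
python3 -m crank '0 0 0.5 0 0 0;0 0 0.4 0 0 0;0 0 0.2 0 0 0;0 0 0.2 0 0 0;0 0 0 0 0 0' >/dev/null
python3 d.py .4555 .4057 .0137
```

```text
t 6.1 tcp [0.4551 0.4055 0.0206] y-axis deg 89.97 tilt [-0.0011 -0.0007] gap 0.301 gf 29.7 F [-0.6 -0.8 -0.2]
need units [-0.009  0.005  0.173]
```

```bash
python3 -m crank '0 0 0.08 0 0 0;0 0 0.07 0 0 0;0 0 0 0 0 0;0 0 0 0 0 0;0 0 0 0 0 0' >/dev/null; python3 d.py
python3 -m crank '0 0 0 0 0 0;0 0 0 0 0 0;0 0 0 0 0 0;0 0 0 0 0 0;0 0 0 0 0 0' 0 >/dev/null; python3 d.py
python3 -m crank '0 0 -0.3 0 0 0;0 0 -0.7 0 0 0;0 0 -1 0 0 0;0 0 -1 0 0 0;0 0 -1 0 0 0' >/dev/null
python3 -m crank '0 0 -1 0 0 0;-0.32 -0.81 0 0 0 0;-0.32 -0.81 0 0 0 0;-0.32 -0.81 0 0 0 0;-0.32 -0.81 0 0 0 0' 1 >/dev/null
python3 -m crank '-0.32 -0.81 0 0 0 0;-0.32 -0.81 0 0 0 0;-0.32 -0.81 0 0 0 0;-0.32 -0.81 0 0 0 0;-0.32 -0.81 0 0 0 0' >/dev/null
python3 -m crank '0 0 0 0 0 0;0 0 0 0 0 0;0 0 0 0 0 0;0 0 0 0 0 0;0 0 0 0 0 0' >/dev/null
python3 d.py .573 .1115 .134
python3 - <<'E'
from h import *
snap('side','side2'); s=snap('top','top2')
im=cv2.imread('pics/side2.png')
cv2.imwrite('pics/s2.png',cv2.resize(im[180:360,200:440],None,fx=3.3,fy=3.3,interpolation=cv2.INTER_CUBIC))
E
```

```text
t 6.6 tcp [0.4556 0.406  0.0156] y-axis deg 89.98 tilt [0.0005 0.0003] gap 0.303 gf 29.7 F [0.6 0.4 0. ]
t 7.1 tcp [0.4554 0.4058 0.0153] y-axis deg 89.97 tilt [-0. -0.] gap 0.504 gf 0.0 F [0.4 0.2 0.8]
t 9.1 tcp [0.5701 0.1153 0.2154] y-axis deg 90.07 tilt [-0.0001  0.0001] gap 0.998 gf 0.0 F [-0.2  0.2 -1.4]
need units [-0.074 -0.095  2.036]
```

View pics/s2.png

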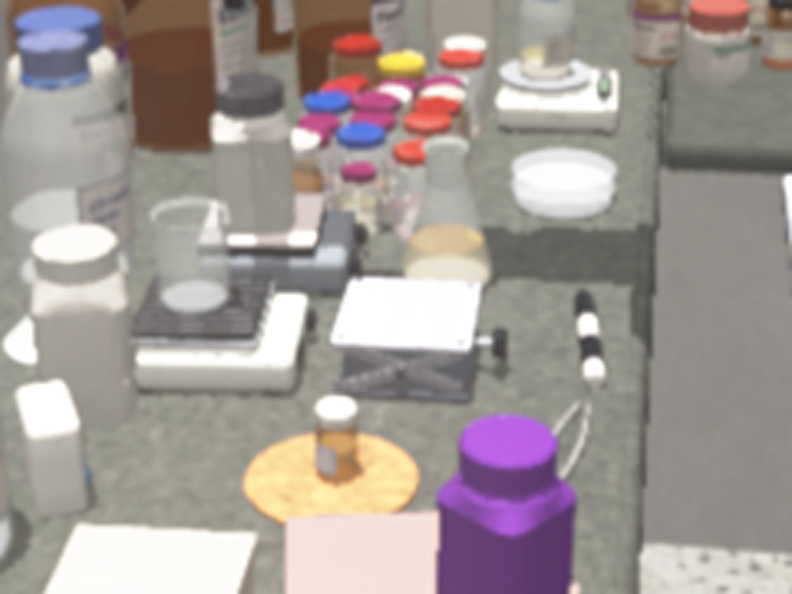

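The vial stands upright in the middle of the cork mat (335,440 in the crop), and everything else is unchanged. Next is the white bottle by its cap.

```bash
python3 -m crank '-0.074 -0.095 0.4 0 0 0;0 0 0.4 0 0 0;0 0 0.4 0 0 0;0 0 0.4 0 0 0;0 0 0.4 0 0 0' >/dev/null
python3 -m crank '0 0 0 0 0 0;0 0 0 0 0 0;0 0 0 0 0 0;0 0 0 0 0 0;0 0 0 0 0 0' >/dev/null; python3 d.py .573 .1115 .134
python3 -m crank '0 0 0 0 0 0;0 0 0 0 0 0;0 0 0 0 0 0;0 0 0 0 0 0;0 0 0 0 0 0' -1 60 >/dev/null; 
python3 -m crank '0 0 0 0 0 0;0 0 0 0 0 0;0 0 0 0 0 0;0 0 0 0 0 0;0 0 0 0 0 0' >/dev/null; python3 d.py
python3 -m crank '0 0 -0.2 0 0 0;0 0 -0.3 0 0 0;0 0 -0.5 0 0 0;0 0 -0.5 0 0 0;0 0 -0.5 0 0 0' >/dev/null
python3 d.py .431 .249 .230
```

```text
t 10.2 tcp [0.574  0.1104 0.1361] y-axis deg 89.98 tilt [ 0.0015 -0.    ] gap 1.004 gf 0.0 F [-0.6 -0.  -0.7]
need units [0.024 0.027 0.053]
t 11.2 tcp [0.5739 0.1105 0.1359] y-axis deg 89.98 tilt [0.0012 0.0002] gap 0.599 gf 62.3 F [0.4 0.8 5.8]
t 11.7 tcp [0.5732 0.1103 0.2163] y-axis deg 89.97 tilt [-0.0006 -0.0002] gap 0.598 gf 62.6 F [-1.4 -0.1 -1.8]
need units [ 3.556  3.466 -0.341]
```

```bash
python3 -m crank '0 0 -0.3 0 0 0;0.3 0.3 -0.2 0 0 0;0.5 0.5 0 0 0 0;0.55 0.5 0 0 0 0;0.55 0.55 0 0 0 0' >/dev/null
python3 -m crank '0.55 0.55 0 0 0 0;0.55 0.55 0 0 0 0;0.55 0.5 0 0 0 0;0 0 0 0 0 0;0 0 0 0 0 0' >/dev/null; python3 d.py .431 .249 .1365
python3 -m crank '0 0 0.3 0 0 0;0 0 0.5 0 0 0;0 0 0.5 0 0 0;0 0 0.4 0 0 0;0 0 0.2 0 0 0' >/dev/null;
python3 -m crank '0 0 0.1 0 0 0;0 0 0 0 0 0;0 0 0 0 0 0;0 0 0 0 0 0;0 0 0 0 0 0' >/dev/null; python3 d.py .431 .249 .1365
```

```text
t 12.7 tcp [0.43   0.2491 0.2351] y-axis deg 90.1 tilt [-0.0011 -0.0005] gap 0.593 gf 62.8 F [ 0.2 -0.2 -1.5]
need units [-0.029 -0.     2.465]
t 13.7 tcp [0.432  0.2486 0.1559] y-axis deg 89.98 tilt [0.0014 0.0004] gap 0.589 gf 62.8 F [-0.1 -0.5 -1.9]
need units [0.025 0.01  0.486]
```

```bash
python3 -m crank '0 0 0.2 0 0 0;0 0 0.15 0 0 0;0 0 0.1 0 0 0;0 0 0 0 0 0;0 0 0 0 0 0' >/dev/null; python3 d.py .431 .249 .1365
```

```text
t 14.2 tcp [0.4314 0.2484 0.137 ] y-axis deg 89.98 tilt [-0.0006 -0.0002] gap 0.597 gf 62.8 F [-0.1  0.3 -1.6]
need units [0.011 0.015 0.013]
```

Run:
```python
from h import *
snap('side','side3')
im=cv2.imread('pics/side3.png')
cv2.imwrite('pics/s3.png',cv2.resize(im[150:310,200:400],None,fx=3.5,fy=3.5,interpolation=cv2.INTER_CUBIC))
```

```text
(no output)
```

View pics/s3.png

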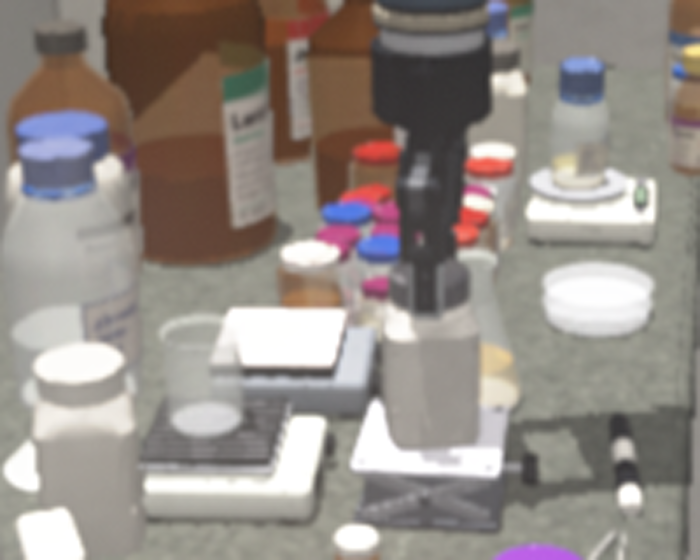

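```bash
python3 -m crank '0 0 0.02 0 0 0;0 0 0 0 0 0;0 0 0 0 0 0;0 0 0 0 0 0;0 0 0 0 0 0' >/dev/null; python3 d.py
python3 -m crank '0 0 0 0 0 0;0 0 0 0 0 0;0 0 0 0 0 0;0 0 0 0 0 0;0 0 0 0 0 0' 1 >/dev/null; python3 d.py
python3 -m crank '0 0 -0.3 0 0 0;0 0 -0.6 0 0 0;0 0 -0.8 0 0 0;0 0 -0.8 0 0 0;0 0 0 0 0 0' >/dev/null
python3 -m crank '-0.75 0.05 0 0 0 0;-0.75 0.05 0 0 0 0;-0.75 0.05 0 0 0 0;-0.75 0.05 0 0 0 0;-0.75 0.05 0 0 0 0' >/dev/null
python3 -m crank '0 0 0 0 0 0;0 0 0 0 0 0;0 0 0 0 0 0;0 0 0 0 0 0;0 0 0 0 0 0' >/dev/null; python3 d.py .581 .2585 .071
python3 - <<'E'
from h import *
snap('top','top3')
im=cv2.imread('pics/top3.png')
cv2.imwrite('pics/t3.png',cv2.resize(im[160:300,180:360],None,fx=4.2,fy=4.2,interpolation=cv2.INTER_CUBIC))
E
```

```text
t 14.75 tcp [0.4316 0.2485 0.1366] y-axis deg 89.98 tilt [0.0001 0.0001] gap 0.597 gf 62.8 F [ 0.5  0.  -1.9]
t 15.25 tcp [0.4316 0.2485 0.1366] y-axis deg 89.98 tilt [0.0002 0.0001] gap 0.996 gf 0.0 F [-0.3 -0.1  0.3]
t 16.75 tcp [0.5807 0.2585 0.2367] y-axis deg 90.0 tilt [-0.0004 -0.0001] gap 1.001 gf 0.0 F [ 0.4 -0.1  0.2]
need units [-0.01   0.     4.141]
```

View pics/t3.png

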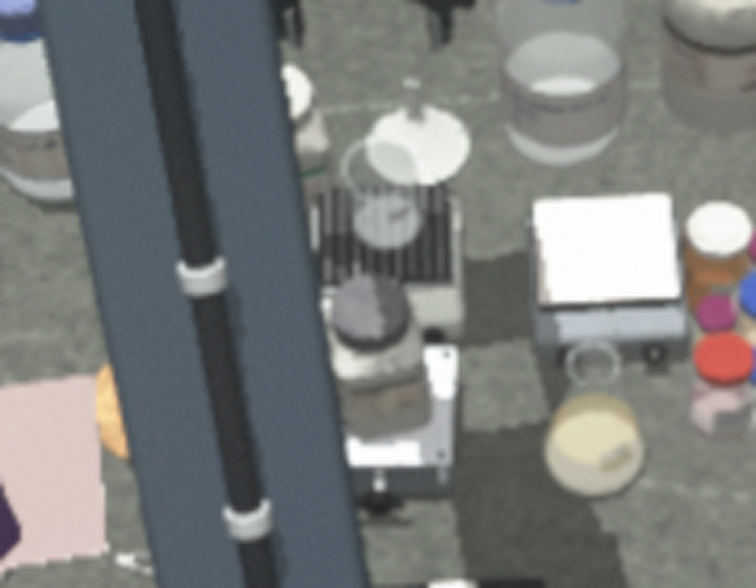

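The white bottle is standing in the middle of the lab jack (385,380) and the stirrer plate is empty (605,250). Next I descend on the beaker.

```bash
python3 - <<'E'
from h import *
s=load('top3')
q=[atz(s,(X+.5)/4.2-.5+180,(Y+.5)/4.2-.5+160,.045)[:2] for X,Y in[(533,203),(670,196),(682,298),(540,305)]]
print(np.round(q,4),np.mean(q,0))
a=[atz(s,(X+.5)/4.2-.5+180,(Y+.5)/4.2-.5+160,z)[:2].round(4) for X,Y,z in[(340,170,.115),(422,168,.115),(380,140,.115),(352,220,.046),(420,220,.046),(386,247,.046)]]; print(a)
E
python3 -m crank '0 0 0.6 0 0 0;0 0 0.6 0 0 0;0 0 0.6 0 0 0;0 0 0.6 0 0 0;0 0 0.6 0 0 0' >/dev/null
python3 -m crank '0 0 0.5 0 0 0;0 0 0.4 0 0 0;0 0 0.2 0 0 0;0 0 0 0 0 0;0 0 0 0 0 0' >/dev/null; python3 d.py .581 .2585 .071
python3 -m crank '0 0 0 0 0 0;0 0 0 0 0 0;0 0 0 0 0 0;0 0 0 0 0 0;0 0 0 0 0 0' -1 25 >/dev/null; 
python3 -m crank '0 0 0 0 0 0;0 0 0 0 0 0;0 0 0 0 0 0;0 0 0 0 0 0;0 0 0 0 0 0' >/dev/null; python3 d.py
```

```text
[[0.608  0.1556]
 [0.6182 0.0568]
 [0.5278 0.0463]
 [0.5179 0.1458]] [0.56798156 0.10113589]
[array([0.5778, 0.2868]), array([0.5817, 0.2299]), array([0.6056, 0.2614]), array([0.587, 0.285]), array([0.5888, 0.236 ]), array([0.5637, 0.2583])]
t 17.8 tcp [0.582  0.2586 0.0732] y-axis deg 89.98 tilt [0.0012 0.0003] gap 1.001 gf 0.0 F [ 1.4 -0.5  0.7]
need units [ 0.026 -0.002  0.055]
t 18.8 tcp [0.5823 0.2587 0.0736] y-axis deg 89.98 tilt [0.002  0.0006] gap 0.624 gf 26.2 F [0.  0.4 6.4]
```

```bash
python3 -m crank '0 0 -0.2 0 0 0;0 0 -0.4 0 0 0;0 0 -0.5 0 0 0;0 0 -0.4 0 0 0;0 0 0 0 0 0' >/dev/null
python3 -m crank '0.03 -0.3 0 0 0 0;0.05 -0.5 0 0 0 0;0.05 -0.6 0 0 0 0;0.05 -0.6 0 0 0 0;0.05 -0.6 0 0 0 0' >/dev/null
python3 -m crank '0.05 -0.6 0 0 0 0;0.04 -0.5 0 0 0 0;0.03 -0.24 0 0 0 0;0 0 0 0 0 0;0 0 0 0 0 0' >/dev/null; python3 d.py .569 .101 .0745
python3 -m crank '0 0 0.4 0 0 0;0 0 0.4 0 0 0;0 0 0.3 0 0 0;0 0 0.1 0 0 0;0 0 0 0 0 0' >/dev/null; python3 d.py .569 .101 .0745
python3 - <<'E'
from h import *
snap('side','side4')
im=cv2.imread('pics/side4.png')
cv2.imwrite('pics/s4.png',cv2.resize(im[190:310,200:360],None,fx=5,fy=5,interpolation=cv2.INTER_CUBIC))
E
```

```text
t 20.3 tcp [0.5671 0.1009 0.132 ] y-axis deg 89.94 tilt [-0.0011  0.0004] gap 0.628 gf 26.5 F [ 0.2 -0.1 -1.3]
need units [-0.049  0.002  1.438]
t 20.8 tcp [0.5671 0.1013 0.0838] y-axis deg 90.02 tilt [-0.0014  0.0001] gap 0.623 gf 26.5 F [-0.6  0.1  0. ]
need units [-0.048 -0.009  0.233]
```

View pics/s4.png

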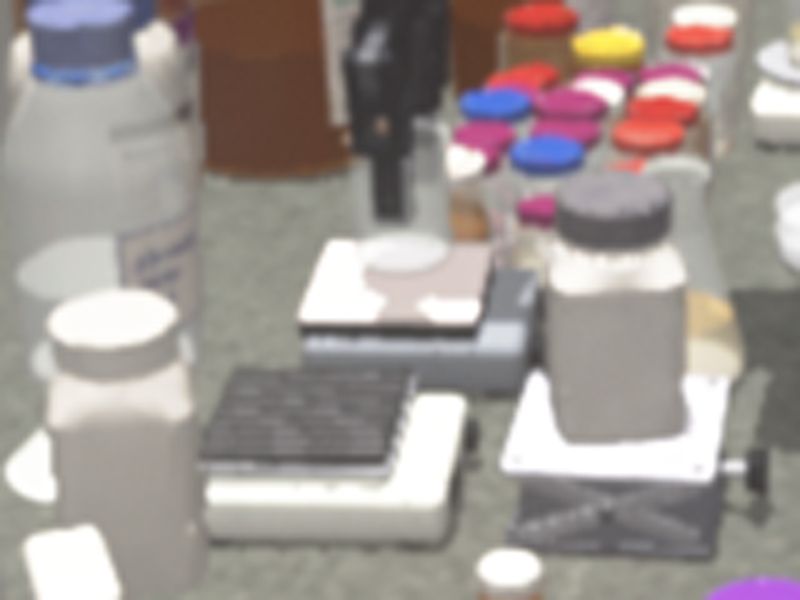

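```bash
python3 -m crank '-0.03 0 0.05 0 0 0;-0.04 0 0.08 0 0 0;0 0 0.08 0 0 0;0 0 0 0 0 0;0 0 0 0 0 0' >/dev/null; python3 d.py .569 .101 .0745
python3 -m crank '0 0 0.02 0 0 0;0 0 0 0 0 0;0 0 0 0 0 0;0 0 0 0 0 0;0 0 0 0 0 0' 1 >/dev/null; python3 d.py
python3 -m crank '0 0 -0.3 0 0 0;0 0 -0.6 0 0 0;0 0 -0.9 0 0 0;0 0 -0.9 0 0 0;0 0 -0.9 0 0 0' >/dev/null
python3 -m crank '0.4 -0.8 0 0 0 0;0.4 -0.8 0 0 0 0;0.4 -0.8 0 0 0 0;0.4 -0.8 0 0 0 0;0.4 -0.8 0 0 0 0' >/dev/null
python3 -m crank '0.4 -0.8 0 0 0 0;0.4 -0.8 0 0 0 0;0.4 -0.8 0 0 0 0;0.4 -0.8 0 0 0 0;0.4 -0.8 0 0 0 0' >/dev/null
python3 -m crank '0.4 -0.8 0 0 0 0;0.4 -0.7 0 0 0 0;0 0 0 0 0 0;0 0 0 0 0 0;0 0 0 0 0 0' >/dev/null
python3 d.py .3735 -.2785 .134
python3 - <<'E'
from h import *
snap('top','top5')
im=cv2.imread('pics/top5.png')
cv2.imwrite('pics/t5.png',cv2.resize(im[160:320,180:500],None,fx=2.5,fy=2.5,interpolation=cv2.INTER_CUBIC))
E
```

```text
t 21.35 tcp [0.5702 0.1007 0.076 ] y-axis deg 89.97 tilt [-0.0002  0.    ] gap 0.624 gf 26.5 F [-0.5 -0.4 -1.1]
need units [0.03  0.007 0.039]
t 21.85 tcp [0.5703 0.1008 0.0754] y-axis deg 89.98 tilt [ 0.0002 -0.    ] gap 1.002 gf 0.0 F [-0.4 -0.8  0.4]
t 23.85 tcp [ 0.3782 -0.2782  0.2196] y-axis deg 90.01 tilt [0.0001 0.0004] gap 0.999 gf 0.0 F [-0.5 -0.2  0.6]
need units [ 0.119 -0.009  2.141]
```

View pics/t5.png

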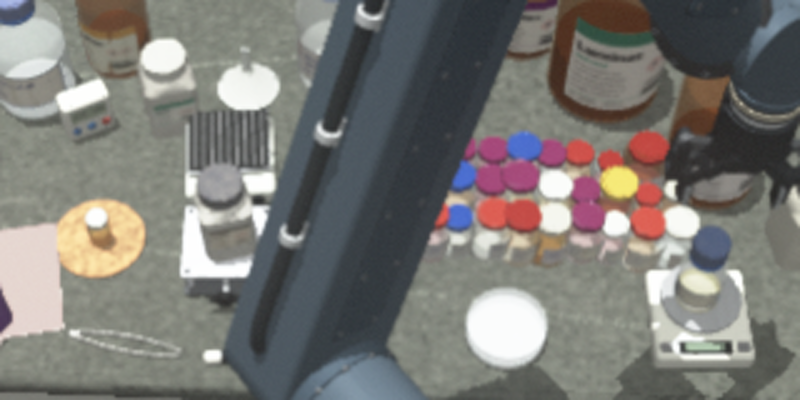

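The arm hides the stirrer. The clear bottle stands on the balance (708,265) under the gripper, the shaker is empty (230,140), and the vial is on the cork mat (97,225). Next I grip the clear bottle's cap.

```bash
python3 - <<'E'
from h import *
s=load('side4')
q=[atz(s,(X+.5)/5-.5+200,(Y+.5)/5-.5+190,.045)[:2] for X,Y in[(233,370),(417,372),(382,473),(200,462)]]
print('shaker side',np.round(q,4),np.mean(q,0))
s=load('top5')
q=[atz(s,(X+.5)/2.5-.5+180,(Y+.5)/2.5-.5+160,.045)[:2] for X,Y in[(189,113),(269,110),(270,168),(188,171)]]
print('shaker top',np.round(q,4),np.mean(q,0))
E
python3 -m crank '0.12 0 0.3 0 0 0;0 0 0.5 0 0 0;0 0 0.5 0 0 0;0 0 0.5 0 0 0;0 0 0.3 0 0 0' >/dev/null
python3 -m crank '0 0 0.03 0 0 0;0 0 0 0 0 0;0 0 0 0 0 0;0 0 0 0 0 0;0 0 0 0 0 0' >/dev/null; python3 d.py .3735 -.2785 .134
python3 -m crank '0 0 0 0 0 0;0 0 0 0 0 0;0 0 0 0 0 0;0 0 0 0 0 0;0 0 0 0 0 0' -1 60 >/dev/null; 
python3 -m crank '0 0 0 0 0 0;0 0 0 0 0 0;0 0 0 0 0 0;0 0 0 0 0 0;0 0 0 0 0 0' >/dev/null; python3 d.py
```

```text
shaker side [[0.6273 0.2243]
 [0.538  0.214 ]
 [0.53   0.3185]
 [0.6141 0.3197]] [0.57736169 0.26911733]
shaker top [[0.614  0.3127]
 [0.6222 0.2152]
 [0.5349 0.2076]
 [0.5268 0.3048]] [0.57449953 0.2600701 ]
t 24.9 tcp [ 0.3737 -0.2794  0.1348] y-axis deg 89.98 tilt [ 0.001  -0.0012] gap 0.996 gf 0.0 F [ 0.2 -0.5 -1.3]
need units [0.004 0.023 0.019]
t 25.9 tcp [ 0.3735 -0.2795  0.1346] y-axis deg 89.98 tilt [ 0.0006 -0.0009] gap 0.471 gf 59.9 F [-1.1  0.2  6.2]
```

```bash
python3 -m crank '0 0 -0.2 0 0 0;0 0 -0.5 0 0 0;0 0 -0.8 0 0 0;0 0 -0.8 0 0 0;0 0 -0.7 0 0 0' >/dev/null; python3 d.py
python3 -m crank '-0.1 0.25 0 0 0 0;-0.2 0.5 0 0 0 0;-0.28 0.75 0 0 0 0;-0.28 0.75 0 0 0 0;-0.28 0.75 0 0 0 0' >/dev/null
python3 -m crank '-0.28 0.75 0 0 0 0;-0.28 0.75 0 0 0 0;-0.28 0.75 0 0 0 0;-0.28 0.75 0 0 0 0;-0.28 0.75 0 0 0 0' >/dev/null
python3 -m crank '-0.28 0.75 0 0 0 0;-0.28 0.75 0 0 0 0;-0.28 0.75 0 0 0 0;-0.28 0.75 0 0 0 0;-0.28 0.75 0 0 0 0' >/dev/null
python3 -m crank '-0.28 0.75 0 0 0 0;-0.28 0.75 0 0 0 0;-0.26 0.75 0 0 0 0;-0.15 0.5 0 0 0 0;-0.1 0.25 0 0 0 0' >/dev/null
python3 -m crank '0 0 0 0 0 0;0 0 0 0 0 0;0 0 0 0 0 0;0 0 0 0 0 0;0 0 0 0 0 0' >/dev/null; python3 d.py .5745 .261 .1355
```

```text
t 26.4 tcp [ 0.3731 -0.2788  0.2555] y-axis deg 89.97 tilt [-0.0001  0.0003] gap 0.471 gf 60.7 F [ 0.5 -0.3 -2.7]
t 28.9 tcp [0.5739 0.26   0.2543] y-axis deg 89.91 tilt [ 0.     -0.0001] gap 0.469 gf 60.8 F [ 0.2  0.2 -2.1]
need units [-0.014  0.027  2.97 ]
```

```bash
python3 -m crank '-0.014 0.027 0.3 0 0 0;0 0 0.5 0 0 0;0 0 0.5 0 0 0;0 0 0.5 0 0 0;0 0 0.4 0 0 0' >/dev/null
python3 -m crank '0 0 0.3 0 0 0;0 0 0.2 0 0 0;0 0 0.1 0 0 0;0 0 0 0 0 0;0 0 0 0 0 0' >/dev/null; python3 d.py .5745 .261 .1355
python3 - <<'E'
from h import *
snap('side','side6')
im=cv2.imread('pics/side6.png')
cv2.imwrite('pics/s6.png',cv2.resize(im[190:310,200:360],None,fx=5,fy=5,interpolation=cv2.INTER_CUBIC))
E
```

```text
t 29.9 tcp [0.575  0.262  0.1427] y-axis deg 89.98 tilt [0.0013 0.0003] gap 0.464 gf 60.8 F [-0.   0.6 -1.2]
need units [ 0.014 -0.025  0.181]
```

View pics/s6.png

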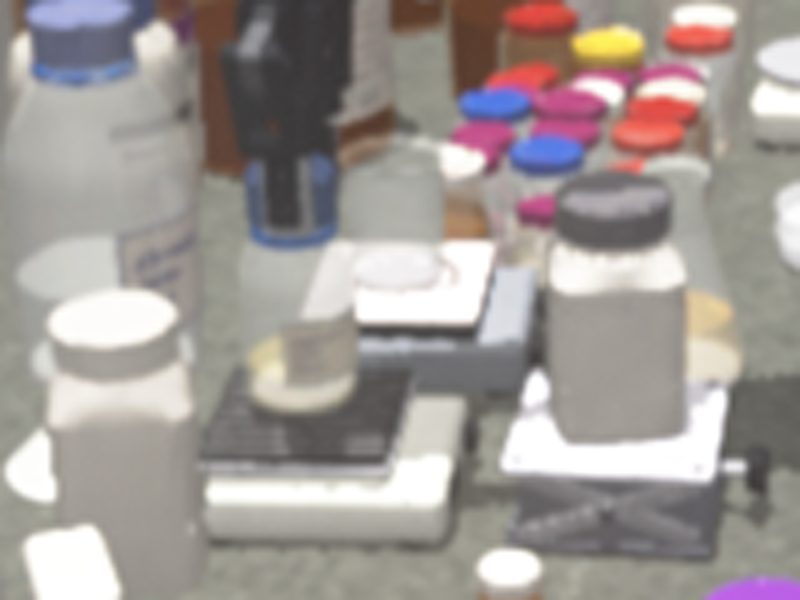

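The clear bottle is about 7 mm above the shaker's middle (303,385), and the beaker stands on the stirrer (400,250). Next I lower and release the bottle, then go to the vial.

```bash
python3 -m crank '0 -0.02 0.1 0 0 0;0 0 0.06 0 0 0;0 0 0.03 0 0 0;0 0 0 0 0 0;0 0 0 0 0 0' >/dev/null; python3 d.py .5745 .261 .1355
python3 -m crank '0 0 0 0 0 0;0 0 0 0 0 0;0 0 0 0 0 0;0 0 0 0 0 0;0 0 0 0 0 0' 1 >/dev/null; python3 d.py
python3 -m crank '0 0 -0.3 0 0 0;0 0 -0.6 0 0 0;0 0 -0.8 0 0 0;0 0 -0.8 0 0 0;0 0 -0.1 0 0 0' >/dev/null
python3 -m crank '0.6 0.72 0 0 0 0;0.6 0.72 0 0 0 0;0.6 0.72 0 0 0 0;0.6 0.72 0 0 0 0;0.6 0.72 0 0 0 0' >/dev/null
python3 -m crank '0 0 0 0 0 0;0 0 0 0 0 0;0 0 0.8 0 0 0;0 0 0.8 0 0 0;0 0 0.8 0 0 0' 0 >/dev/null; python3 d.py .4554 .4058 .0155
```

```text
t 30.45 tcp [0.5746 0.261  0.1347] y-axis deg 89.98 tilt [ 0.0003 -0.0001] gap 0.463 gf 61.0 F [ 0.3 -0.6  0.6]
need units [ 0.003 -0.001 -0.02 ]
t 30.95 tcp [0.5746 0.2611 0.1346] y-axis deg 89.98 tilt [0.0002 0.    ] gap 0.997 gf 0.0 F [-1.   0.2  0.8]
t 32.45 tcp [0.456  0.404  0.1418] y-axis deg 89.87 tilt [0.0015 0.0003] gap 0.494 gf 0.0 F [0.4 0.3 0.3]
need units [0.02  0.045 3.158]
```

```bash
python3 -m crank '0.02 0.045 0.3 0 0 0;0 0 0.6 0 0 0;0 0 0.6 0 0 0;0 0 0.6 0 0 0;0 0 0.5 0 0 0' >/dev/null
python3 -m crank '0 0 0.3 0 0 0;0 0 0.15 0 0 0;0 0 0 0 0 0;0 0 0 0 0 0;0 0 0 0 0 0' >/dev/null; python3 d.py .4554 .4058 .0155
```

```text
t 33.45 tcp [0.4545 0.4074 0.0216] y-axis deg 89.98 tilt [0.0019 0.0011] gap 0.499 gf 0.0 F [-0.1 -0.5  0.3]
need units [-0.021 -0.04   0.154]
```

```bash
python3 -m crank '-0.02 -0.04 0.08 0 0 0;0 0 0.05 0 0 0;0 0 0 0 0 0;0 0 0 0 0 0;0 0 0 0 0 0' >/dev/null; python3 d.py .4554 .4058 .0155
python3 -m crank '0 0 0 0 0 0;0 0 0 0 0 0;0 0 0 0 0 0;0 0 0 0 0 0;0 0 0 0 0 0' -1 30 >/dev/null
python3 -m crank '0 0 0 0 0 0;0 0 0 0 0 0;0 0 0 0 0 0;0 0 0 0 0 0;0 0 0 0 0 0' >/dev/null; python3 d.py
python3 -m crank '0 0 -0.3 0 0 0;0 0 -0.7 0 0 0;0 0 -0.9 0 0 0;0 0 -0.9 0 0 0;0 0 -0.9 0 0 0' >/dev/null
python3 -m crank '0 0 -0.9 0 0 0;0 0 -0.7 0 0 0;0 0 0 0 0 0;0 0 0 0 0 0;0 0 0 0 0 0' >/dev/null; python3 d.py .3765 -.289 .055
```

```text
t 33.95 tcp [0.4546 0.4053 0.0153] y-axis deg 89.98 tilt [-0. -0.] gap 0.497 gf 0.0 F [-0.  -0.3 -0.1]
need units [-0.021  0.011 -0.005]
t 34.95 tcp [0.4546 0.4054 0.0155] y-axis deg 89.97 tilt [0.0002 0.0001] gap 0.301 gf 29.8 F [-0.2 -0.8  4.4]
t 35.95 tcp [0.4535 0.4046 0.2258] y-axis deg 89.97 tilt [-0.0029 -0.0018] gap 0.3 gf 29.5 F [-0.5  0.3 -0.9]
need units [  1.904 -17.334   4.307]
```

```bash
python3 -m crank '0.076 -0.3 0 0 0 0;0.076 -0.5 0 0 0 0;0.076 -0.75 0 0 0 0;0.076 -0.75 0 0 0 0;0.076 -0.75 0 0 0 0' >/dev/null
python3 -m crank '0.076 -0.75 0 0 0 0;0.076 -0.75 0 0 0 0;0.076 -0.75 0 0 0 0;0.076 -0.75 0 0 0 0;0.076 -0.75 0 0 0 0' >/dev/null
python3 -m crank '0.076 -0.75 0 0 0 0;0.076 -0.75 0 0 0 0;0.076 -0.75 0 0 0 0;0.076 -0.75 0 0 0 0;0.076 -0.75 0 0 0 0' >/dev/null
python3 -m crank '0.076 -0.75 0 0 0 0;0.076 -0.75 0 0 0 0;0.076 -0.75 0 0 0 0;0.076 -0.75 0 0 0 0;0.076 -0.75 0 0 0 0' >/dev/null
python3 -m crank '0.076 -0.75 0 0 0 0;0.076 -0.75 0 0 0 0;0.076 -0.75 0 0 0 0;0.076 -0.5 0 0 0 0;0.076 -0.28 0 0 0 0' >/dev/null
python3 -m crank '0 0 0 0 0 0;0 0 0.4 0 0 0;0 0 0.8 0 0 0;0 0 0.8 0 0 0;0 0 0.8 0 0 0' >/dev/null
python3 d.py .3765 -.289 .055
python3 - <<'E'
from h import *
s=snap('top','top7')
im=cv2.imread('pics/top7.png')
cv2.imwrite('pics/t7.png',cv2.resize(im[210:330,400:560],None,fx=5,fy=5,interpolation=cv2.INTER_CUBIC))
E
```

```text
t 38.95 tcp [ 0.378  -0.2861  0.1144] y-axis deg 90.04 tilt [-0.0003  0.0008] gap 0.304 gf 29.6 F [0.1 0.1 0. ]
need units [ 0.036 -0.074  1.485]
```

View pics/t7.png

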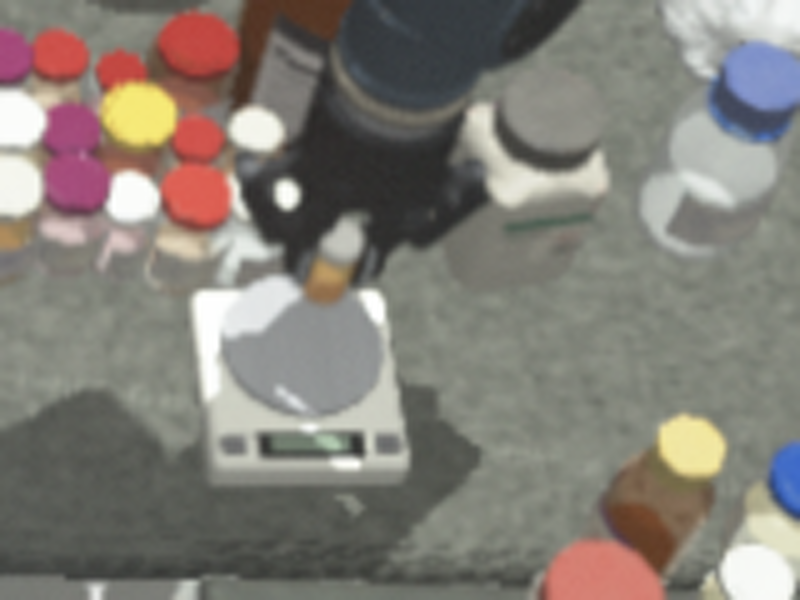

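The vial is held upright (330,265) above the empty pan, whose centre is about (303,347). Lowering it now.

```bash
python3 -m crank '0.03 -0.07 0.2 0 0 0;0 0 0.4 0 0 0;0 0 0.35 0 0 0;0 0 0.25 0 0 0;0 0 0.1 0 0 0' >/dev/null
python3 -m crank '0 0 0 0 0 0;0 0 0 0 0 0;0 0 0 0 0 0;0 0 0 0 0 0;0 0 0 0 0 0' >/dev/null; python3 d.py .3765 -.289 .056
```

```text
t 40.0 tcp [ 0.3772 -0.2908  0.0636] y-axis deg 89.98 tilt [ 0.0004 -0.0005] gap 0.298 gf 29.7 F [-0.7  1.  -0.2]
need units [0.018 0.045 0.191]
```

```bash
python3 -m crank '0.02 0.04 0.1 0 0 0;0 0 0.05 0 0 0;0 0 0.02 0 0 0;0 0 0 0 0 0;0 0 0 0 0 0' >/dev/null; python3 d.py
python3 -m crank '0 0 0 0 0 0;0 0 0 0 0 0;0 0 0 0 0 0;0 0 0 0 0 0;0 0 0 0 0 0' 0 >/dev/null; python3 d.py
python3 -m crank '0 0 -0.3 0 0 0;0 0 -0.6 0 0 0;0 0 -0.9 0 0 0;0 0 -0.9 0 0 0;0 0 -0.9 0 0 0' >/dev/null
python3 -m crank '0 0 -0.9 0 0 0;0 0 -0.5 0 0 0;0 -0.4 0 0 0 0;0 -0.4 0 0 0 0;0 -0.4 0 0 0 0' >/dev/null
python3 -m crank '0 0 0 0 0 0;0 0 0 0 0 0;0 0 0 0 0 0;0 0 0 0 0 0;0 0 0 0 0 0' >/dev/null; python3 d.py
python3 - <<'E'
from h import *
s=snap('top','top8');snap('side','side8')
a=cv2.imread('pics/top8.png')[140:320,180:520]; b=cv2.imread('pics/side8.png')[150:310,180:480]
a=cv2.resize(a,(600,318)); b=cv2.resize(b,(525,280),interpolation=cv2.INTER_CUBIC)
c=np.zeros((598,600,3),np.uint8); c[:318]=a; c[318:,:525]=b; cv2.imwrite('pics/f8.png',c)
E
```

```text
t 40.5 tcp [ 0.376  -0.2886  0.0564] y-axis deg 89.98 tilt [-0.0007  0.0008] gap 0.3 gf 30.0 F [-0.7  0.8  1.1]
t 41.0 tcp [ 0.3763 -0.2891  0.0565] y-axis deg 89.97 tilt [ 0.0001 -0.0001] gap 0.497 gf 0.0 F [ 0.2 -0.1 -0.2]
t 42.5 tcp [ 0.3763 -0.3365  0.2564] y-axis deg 90.01 tilt [-0.0003  0.0005] gap 0.501 gf 0.0 F [-0.7 -0.7  0.2]
```

View pics/f8.png

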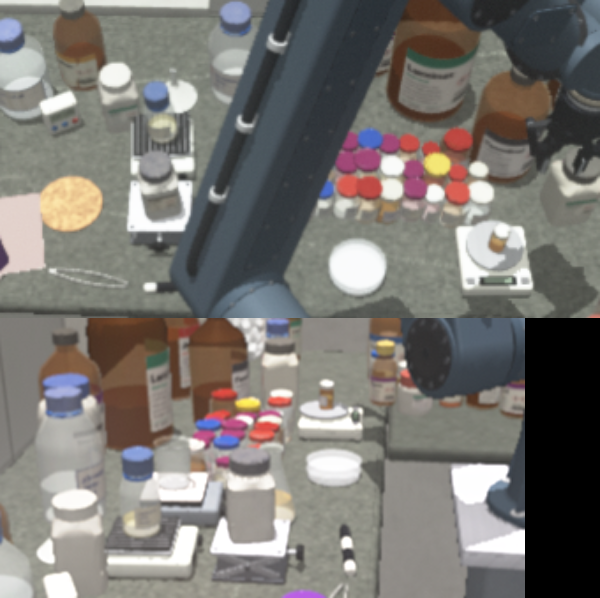

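All four vessels stand upright on their own platforms and the flask is untouched. I'll run one numeric check of the beaker's centring before handing in.

Run:
```python
from h import *
s=load('side6')
f=lambda X,Y,z:atz(s,(X+.5)/5-.5+200,(Y+.5)/5-.5+190,z)[:2].round(4)
print('beaker',f(400,267,.047),'plate',[f(*p,.045) for p in[(335,240),(495,242),(478,326),(300,322)]])
```

```text
beaker [0.5749 0.0936] plate [array([0.6198, 0.0576]), array([0.5328, 0.0484]), array([0.5196, 0.1573]), array([0.61 , 0.165])]
```

```bash
python3 -c "
from station import manip
print(manip.sign_off())"
```

```text
the job is handed in; nothing more can be done
None
```

The job is handed in: the beaker is on the stirrer, the vial on the balance, the clear bottle on the shaker and the white bottle on the lab jack, all upright and released, with the flask untouched; it took about 43 of the 144 s, and the beaker's centring is only confirmed to within several mm.

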